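# Drift a clamp plate into line on a stitching jig

## Task

The clamp plate on the stitching jig has crept along its guides, so its hole no longer lines up with the hole in the block below. Take the tapered drift (the pin with the tall, slim handle) out of the rack, put its nose through the overlap of both holes and push it straight down until its collar is fully home on the plate, so that the drift itself pulls the plate into line; leave it standing there. Leave the straight pin with the flat disc head in the rack.

Things in the scene. Friction and masses are not known exactly. Their poses are not given: they have to be found in the camera images.
- tapered_drift: Tool to use, 0.2 kg, upright, z up, origin at the nose end. Heights above it: steel taper 6 mm dia. at 0 to 32 mm at 30, straight shank to 50, collar 46 mm dia. 50-58, black handle 26 mm dia. 58-110 with domed top (grasp it from above at about 83). It hangs by the collar in a rack with two 40 mm holes, 110 mm apart, top 68 mm above the table; lift it at least 55 mm to clear.
- straight_pin: Wrong pin, hanging in the rack's other hole, to be left there: a straight blunt steel shank 32 mm dia., 50 mm long, a collar 46 mm dia., and a flat black disc head 50 mm dia., 14 mm thick. Origin at its lower end, z up; its top is 78 mm above that.
- base_hole (a point): Centre of the mouth of the 36 mm round through hole in the jig's fixed aluminium block (130 x 100 mm), on the block's top face, 42 mm above the table. x is the way the clamp plate slides, z up. The hole goes down to the table; a drift fully home (collar on the plate) has its nose 37 mm below this point.
- plate_hole (a point): Mouth centre of the 36 mm through hole in the steel clamp plate (96 x 62 x 12 mm), top face 55 mm above the table. Slides up to 14 mm either way along base_hole's x against 2.5 N and stays put; starts 8-13 mm off to +x. Screw heads beside it stand 5 mm higher. Aim the nose over the block hole's centre or up to 4 mm towards this hole; wedging the plate over takes 5-20 N downward.
There are look-alikes about, which are no part of the job. What is shaped like the tapered_drift but green is not meant.

How it is judged:
On the way:
1. the drift's nose is through the plate's hole and in the block's hole while the plate is still out of line (z of tapered_drift in the frame of base_hole below 0 m and horizontal distance between tapered_drift and base_hole below 0.018 m and horizontal distance between plate_hole and base_hole above 0.0055 m), for 0.02 s.
At the end, for the whole second after the job is handed in: The tapered drift stands released and at rest in both holes, home to within 5 mm (nose at least 32 mm below the block's top face and within 10 mm of the hole's centre, within 10 degrees of upright), and the plate's hole is within 5 mm of the block's hole (z of tapered_drift in the frame of base_hole below -0.032 m and horizontal distance between tapered_drift and base_hole below 0.01 m and angle between tapered_drift's own z axis and vertical below 0.17 rad and horizontal distance between plate_hole and base_hole below 0.005 m and linear speed of tapered_drift below 0.02 m/s); the robot touches nothing.
It fails at once if the straight pin is moved more than 30 mm from its place in the rack (distance of straight_pin from where it was at the start of the episode above 0.03 m).
It also fails if it takes over 38 s, if anything falls off the work surface, if the arm or the gripper's body presses on something with over 40 N, if the wrist force passes 120 N, or if a joint passes its speed limit or range.

## Robot

A 6-joint arm with a two-finger parallel gripper is mounted at the origin on a cart in front of the work surface, level with it; the furniture and walls round the work are solid. World frame = base frame: x ahead of the robot, y to its left, z up, the work surface at z = 0. Lengths are in m, angles in rad, forces in N, time in s.
With the tool pointing down it reaches from about 0.35 to 0.85 m from the base axis. Payload 8.1 kg.
Tool frame: the origin (TCP) lies between the finger pads; the fingertips stand nose_length ahead of it and the grasp point (between the pads) lies 2 mm behind it (nose_length is the distance from the TCP to the fingertips, in m); z points along the fingers, x is the direction in which the jaws open and shut, and the axes are right-handed (so a half turn about z gives the same grasp; the last joint's range is limited). The gripper opens to 93 mm and grips with 3 to 60 N. Pads are 15 mm wide; open, the fingers measure 128 mm over their backs; the gripper's body (75 mm by 188 mm) begins 65 mm behind the grasp point.
Start: joints at [-1.221, 0.13, 1.488, -0, 1.523, -0.085], TCP at [0.253, -0.544, 0.236] pointing down, gripper open.
Joint ranges: [-2.96, 2.96], [-0.89, 2.26], [0.02, 2.5], [-1.34, 4.48], [0, 2.73], [-2.66, 2.66]. Speed limits (rad/s): [2.39, 2.39, 2.79, 3.14, 3.14, 3.14].

## Interface

Orientations are given as a rotation vector (axis times angle).
In Python, from plant import * gives the robot as it stands.
- The arm moves only by the tool carry_out, never from a script. Its argument "steps" is a list of rows, each an object with "xyz": the shift along the world's x, y, z in cm, a list of three; "rot": the turn, a rotation vector about the world's x, y, z in degrees, a list of three. In form: [{"xyz": [tx, ty, tz], "rot": [rx, ry, rz]}, ...]. A call has 1 to 10 rows; each row is the pose to reach, as a shift and turn from the pose commanded when the call began; what a row does not reach only later rows make up. A row lasts 1/10 s, in which the tool goes at most 50 mm and 8.59 degrees, less where a joint would pass 70% of its speed; a pose out of reach is approached as far as the arm can. A call with a gripper value outside its range is refused whole. "grip" is the opening, from 0 (shut) to 1 (fully open), set as the call begins (left out, the last holds). The fingers move at their own pace and stop on an object; "force" is the grip in N (left out, the last holds). Time passes only in rows, so rows that repeat a pose let the fingers close. It gives the time, the measured TCP pose, the force and the opening at its end, in the units of the state.
- read_state(): the state, without advancing time (a new reading comes with each control period).
- read_camera(name): name is "scene" or "top"; returns the picture (480x640x3 uint8, red, green, blue); there is no depth.
- calibration(name): a dict with "fov_y" (degrees; the focal length in pixels is half the picture's height over the tangent of half this angle, whatever the lens; pixels are square), "cx", "cy" (the principal point, pixels), "xyz" and "attitude" of the camera in the world. Camera axes: x right, y down, z forward; pixel columns grow to the right and rows downward; lengths in m; the calibration is good to about 2 mm. A picture is of the moment at which its call begins. calibration takes no time and is no camera call.
- close_job(): hands the job in, once; it reports no verdict.
The state is a dict: "t": time; "q": joint angles; "dq": joint speeds; "joint_torque": joint torques, N m; "tool_pos": TCP position; "orientation": TCP orientation; "force": force on the tool from outside, world axes, zero at the start; "wrist_torque": the same for the moment, N m; "opening": finger opening in m.
Only numpy, scipy, OpenCV 4.12 (cv2) and the standard library are available. Lean on these libraries where they do the work, as an engineer would, in place of code of your own. Each camera call takes 0.05 s, during which the arm holds its last target.

## Working session

There is one attempt and no reset: what is moved stays moved. The work goes in short steps, Python scripts to look and compute and a tool call to move; the robot and the scene stay as the last step left them, time stands still between calls to the robot, and variables do not carry over. Pictures are saved under pics/ and viewed, and the job is handed in when it is done.

Besides the shell and the picture viewer there is one more tool, called after "Request:" in YAML: its name, and indented under it one key for each argument. carry_out: Moves the arm, as the interface text tells. Its arguments: {"type":"object","properties":{"steps":{"type":"array","items":{"type":"object","properties":{"xyz":{"type":"array","items":{"type":"number"}},"rot":{"type":"array","items":{"type":"number"}}}}},"grip":{"type":"number"},"force":{"type":"number"}},"required":["steps"]}

```bash
mkdir -p pics; ls
python3 - <<'E'
from plant import *
import cv2
print(read_state())
for n in("scene","top"):
    print(n,calibration(n)); cv2.imwrite(f"pics/{n}0.png",read_camera(n)[:,:,::-1])
E
```

```text
pics
{'t': 0.0, 'q': array([-1.22138171e+00,  1.31152198e-01,  1.48926176e+00, -1.99228178e-05,
        1.52298081e+00, -8.54185128e-02]), 'dq': array([-0.0003532 , -0.00063526, -0.00189279,  0.00090505, -0.00107147,
       -0.00017671]), 'joint_torque': array([-1.46457791e-03, -5.59856343e+01, -4.91755235e+01,  7.63234170e-02,
        3.52016778e-02, -1.64638627e-04]), 'tool_pos': array([ 0.25257823, -0.54366612,  0.23460239]), 'orientation': array([-2.64741630e+00,  1.68937962e+00,  2.26589691e-03]), 'force': array([ 0.29013797, -0.83833125,  0.27847778]), 'wrist_torque': array([ 0.00605491,  0.02298557, -0.02756155]), 'opening': 0.09295528329021673}
scene {'fov_y': 43.12162089058582, 'cx': 322.9808516143858, 'cy': 239.89119892929378, 'xyz': array([0.0402554 , 0.7626027 , 0.66191389]), 'attitude': array([-0.69098817,  2.45240236, -1.33254839])}
top {'fov_y': 53.870955672082715, 'cx': 318.85405224489824, 'cy': 236.49724428534662, 'xyz': array([0.46704656, 0.00434133, 1.02484265]), 'attitude': array([-2.21119229,  2.18363184, -0.10434472])}
```

View pics/scene0.png

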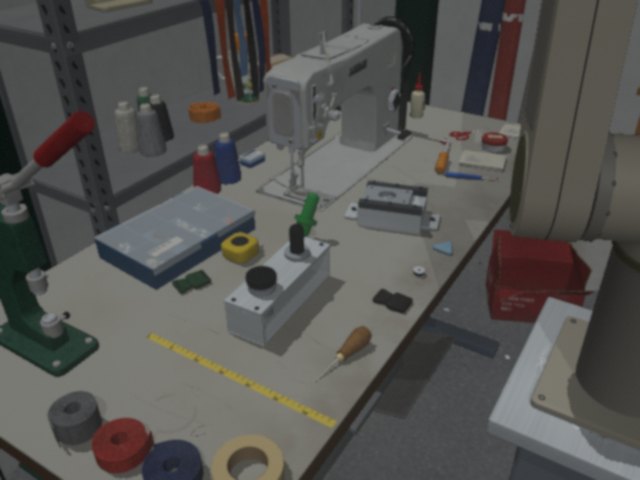

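View pics/top0.png

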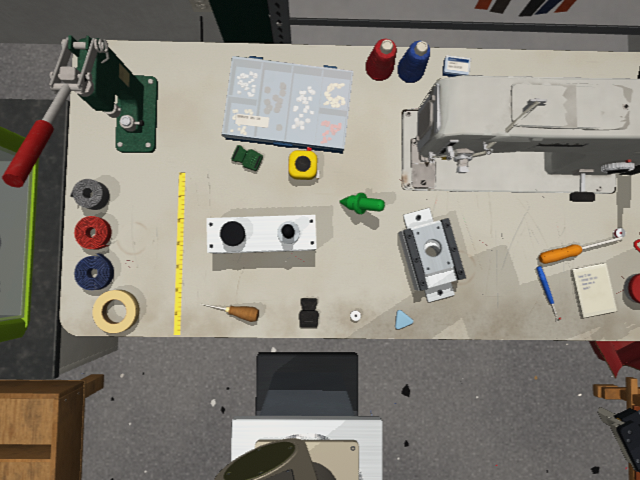

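The top picture shows the rack with two black-topped pins: a large disc at (232,234), the straight pin, and a small dome at (289,232), the drift handle, which is tall and slim in the scene view at (296,238). The green look-alike lies at (362,204), and the jig is at (432,250). Next I enlarge the rack and the jig to confirm.

Run:
```python
import cv2,numpy as np
a=cv2.imread("pics/top0.png")
r=cv2.resize(a[195:275,200:320],None,fx=5,fy=5,interpolation=cv2.INTER_CUBIC)
b=cv2.imread("pics/scene0.png")
j=cv2.resize(a[200:310,385:480],None,fx=5,fy=5,interpolation=cv2.INTER_CUBIC)
cv2.imwrite("pics/rack.png",r);cv2.imwrite("pics/jig.png",j)
c=cv2.resize(b[170:350,220:450],None,fx=3.3,fy=3.3,interpolation=cv2.INTER_CUBIC);cv2.imwrite("pics/sc.png",c)
```

```text
(no output)
```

View pics/rack.png

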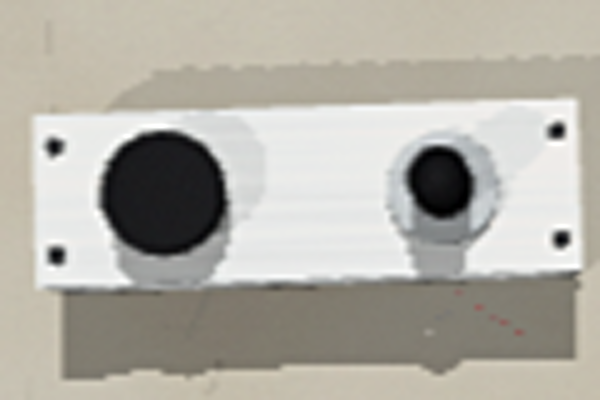

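View pics/jig.png

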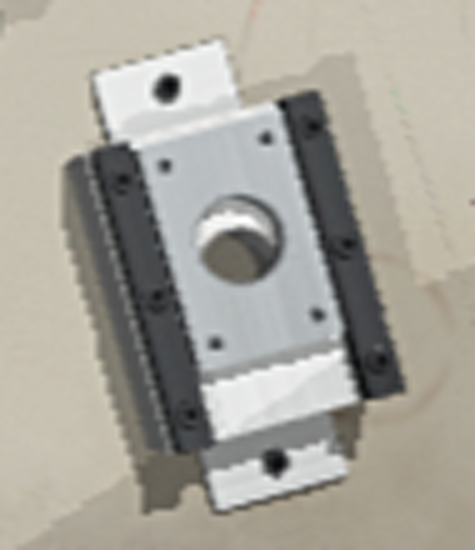

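View pics/sc.png

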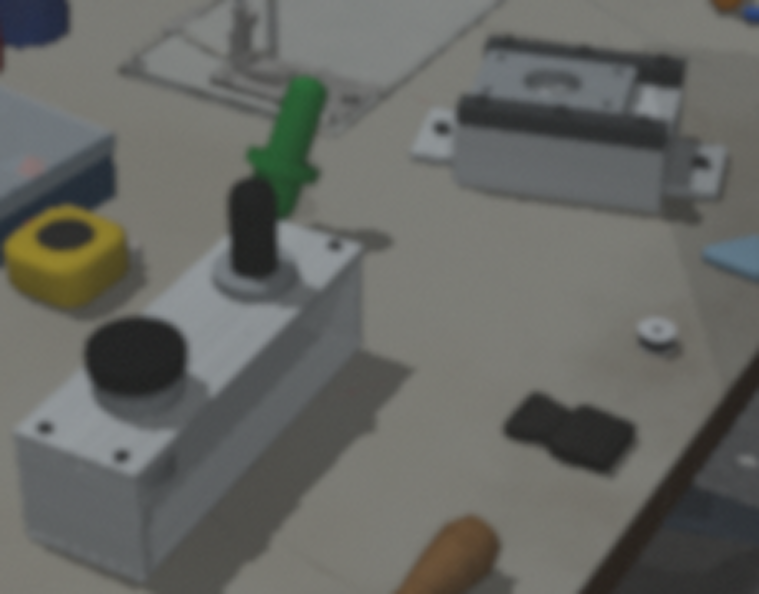

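The crops confirm it: the drift is the slim handle, with its collar at about (288.8,232.4). The plate has crept up the image, because the block's bare end shows at the bottom of the jig.

```bash
cat > h.py <<'E'
from plant import *
import numpy as np, cv2
from scipy.spatial.transform import Rotation as R
def cam(n):
    c=calibration(n); f=240/np.tan(np.radians(c["fov_y"]/2)); return c,f,R.from_rotvec(c["attitude"])
def ray(n,u,v,z):
    c,f,r=cam(n); d=r.apply([(u-c["cx"])/f,(v-c["cy"])/f,1]); p=c["xyz"]; return p+d*(z-p[2])/d[2]
def proj(n,P):
    c,f,r=cam(n); q=r.inv().apply(np.atleast_2d(P)-c["xyz"]); return np.c_[c["cx"]+f*q[:,0]/q[:,2],c["cy"]+f*q[:,1]/q[:,2]]
E
python3 - <<'E'
from h import *
np.set_printoptions(precision=4,suppress=True)
def T(u,v,z,o=(385,200)): return ray("top",(u+.5)/5-.5+o[0],(v+.5)/5-.5+o[1],z)
d1=T(444,187.5,.076,(200,195)); print("drift collar",d1)
print("dome", T(440,181,.122,(200,195)))
print("pin", T(163,193,.096,(200,195)))
L=[T(*p,.058) for p in((123,181),(156,297),(190,414))];Rr=[T(*p,.058) for p in((313,125),(345,243),(378,360))]
ctr=(sum(L)+sum(Rr))/6; ax=(L[0]-L[2]+Rr[0]-Rr[2]);ax[2]=0;ax/=np.linalg.norm(ax)
print("rails ctr",ctr,"axis",ax,np.degrees(np.arctan2(ax[1],ax[0])), np.linalg.norm(L[1]-Rr[1]), np.linalg.norm(L[0]-L[2]))
F=[T(167,88,.01),T(276,462,.01)]; print("flange ctr",sum(F)/2,F[0]-F[1])
ph=T(240,240,.055);print("plate hole",ph,"offset",(ph-ctr)@ax,(ph-ctr)@[-ax[1],ax[0],0])
f=(sum(F)/2); print("off from flange",(ph-f)@ax,(ph-f)@[-ax[1],ax[0],0])
sc=[T(*p,.055) for p in((164,165),(265,138),(215,344),(317,315))]; print("plate screws ctr",sum(sc)/4)
print(proj("scene",[[*d1[:2],.128],[*d1[:2],.076],ph,ctr]))
E
```

```text
drift collar [0.542  0.0427 0.076 ]
dome [0.5408 0.0424 0.122 ]
pin [0.5367 0.152  0.096 ]
rails ctr [ 0.5032 -0.2585  0.058 ] axis [0.9632 0.2689 0.    ] 15.59803971698708 0.08186407440304995 0.09927884296668302
flange ctr [ 0.503  -0.2586  0.01  ] [0.1611 0.0466 0.    ]
plate hole [ 0.5156 -0.2548  0.055 ] offset 0.012874743838225886 0.00021429285437695003
off from flange 0.013146801258386147 0.00025385301485149927
plate screws ctr [ 0.5154 -0.2549  0.055 ]
[[295.5107 223.9713]
 [296.4146 249.5649]
 [386.5973 193.6642]
 [392.8014 193.1349]]
```

Run:
```python
from h import *
import plant
print([n for n in dir(plant) if not n.startswith('__')][:60])
try: print("nose",nose_length)
except Exception as e: print(e)
np.set_printoptions(precision=3,suppress=True)
print(ray("top",403,190,0),ray("top",570,190,0))
for z in(.1,.2,.3): print(z,ray("top",440,185,z),ray("top",480,172,z))
a=cv2.imread("pics/top0.png");cv2.imwrite("pics/m.png",cv2.resize(a[60:220,390:640],None,fx=3,fy=3))
s=cv2.imread("pics/scene0.png");cv2.imwrite("pics/m2.png",cv2.resize(s[10:240,240:450],None,fx=2.5,fy=2.5))
```

```text
['IKError', 'calibration', 'close_job', 'nose_length', 'read_camera', 'read_state']
nose 0.017
[ 0.644 -0.205  0.   ] [ 0.65  -0.577  0.   ]
0.1 [ 0.638 -0.258  0.1  ] [ 0.666 -0.339  0.1  ]
0.2 [ 0.62 -0.23  0.2 ] [ 0.644 -0.302  0.2  ]
0.3 [ 0.601 -0.201  0.3  ] [ 0.623 -0.265  0.3  ]
```

View pics/m.png

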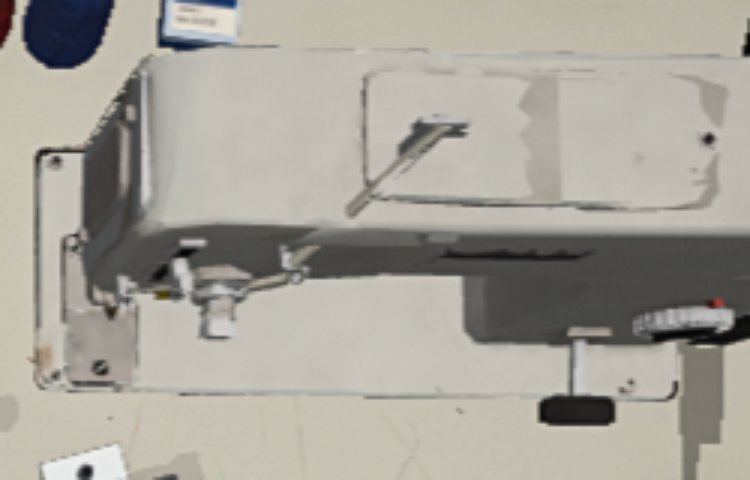

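View pics/m2.png

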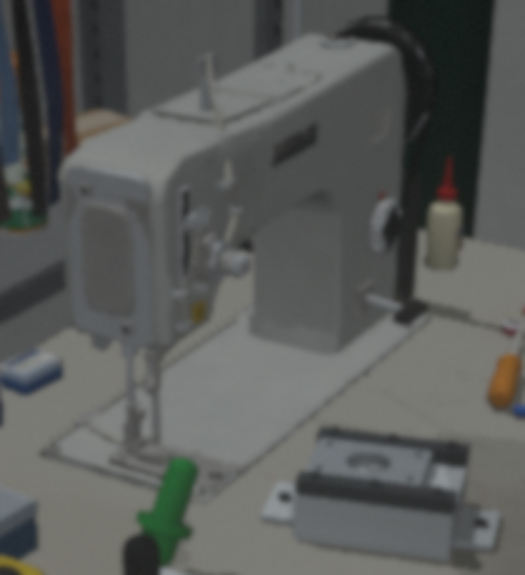

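Request:
carry_out:
  steps:
    - {"xyz": [2.1, 4.2, 0], "rot": [0, 0, 0]}
    - {"xyz": [4.2, 8.4, 0], "rot": [0, 0, 0]}
    - {"xyz": [6.2, 12.6, 0], "rot": [0, 0, 0]}
    - {"xyz": [8.3, 16.8, 0], "rot": [0, 0, 0]}
    - {"xyz": [10.4, 21, 0], "rot": [0, 0, 0]}
    - {"xyz": [12.5, 25.2, 0], "rot": [0, 0, 0]}
    - {"xyz": [14.5, 29.4, 0], "rot": [0, 0, 0]}
    - {"xyz": [16.6, 33.6, 0], "rot": [0, 0, 0]}
    - {"xyz": [18.7, 37.8, 0], "rot": [0, 0, 0]}
    - {"xyz": [20.8, 42, 0], "rot": [0, 0, 0]}
  grip: 1

```text
t: 1.1
tool_pos: [0.461, -0.1223, 0.2354]
orientation: [2.648, -1.69, -0.0]
force: [0.8, -0.8, -0.2]
opening: 0.093
```

Request:
carry_out:
  steps:
    - {"xyz": [2, 4.2, 0], "rot": [0, 0, 0]}
    - {"xyz": [4, 8.4, 0], "rot": [0, 0, 0]}
    - {"xyz": [6, 12.6, -1], "rot": [0, 0, 0]}
    - {"xyz": [8, 16.65, -3], "rot": [0, 0, 0]}
    - {"xyz": [8.05, 16.65, -4.5], "rot": [0, 0, 0]}
    - {"xyz": [8.05, 16.65, -4.5], "rot": [0, 0, 0]}
    - {"xyz": [8.05, 16.65, -4.5], "rot": [0, 0, 0]}

```text
t: 1.8
tool_pos: [0.5406, 0.0416, 0.1903]
orientation: [2.647, -1.69, -0.002]
force: [0.2, -0.6, -0.3]
opening: 0.0932
```

Run:
```python
from h import *
print(read_state()["tool_pos"])
a=read_camera("scene")[:,:,::-1];cv2.imwrite("pics/s1.png",a)
print(proj("scene",read_state()["tool_pos"]))
```

```text
[0.54059605 0.04163053 0.19026128]
[[295.24527956 190.68694974]]
```

View pics/s1.png

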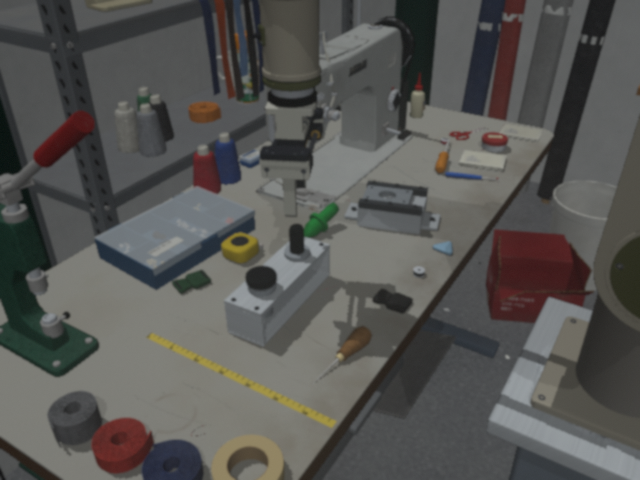

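The scene view shows the gripper above the handle at (296,238). The green pin now lies at (320,220), so it seems to have rolled on its own. I descend onto the handle.

Request:
carry_out:
  steps:
    - {"xyz": [0.1, 0.1, -2.5], "rot": [0, 0, 0]}
    - {"xyz": [0.1, 0.1, -5], "rot": [0, 0, 0]}
    - {"xyz": [0.1, 0.1, -7], "rot": [0, 0, 0]}
    - {"xyz": [0.1, 0.1, -8.3], "rot": [0, 0, 0]}
    - {"xyz": [0.1, 0.1, -9], "rot": [0, 0, 0]}
    - {"xyz": [0.1, 0.1, -9], "rot": [0, 0, 0]}
    - {"xyz": [0.1, 0.1, -9], "rot": [0, 0, 0]}

```text
t: 2.55
tool_pos: [0.543, 0.043, 0.1018]
orientation: [-2.647, 1.69, -0.002]
force: [0.0, 0.0, -0.2]
opening: 0.0931
```

Request:
carry_out:
  steps:
    - {"xyz": [0, 0, 0], "rot": [0, 0, 0]}
    - {"xyz": [0, 0, 0], "rot": [0, 0, 0]}
    - {"xyz": [0, 0, 0], "rot": [0, 0, 0]}
    - {"xyz": [0, 0, 0], "rot": [0, 0, 0]}
    - {"xyz": [0, 0, 0], "rot": [0, 0, 0]}
    - {"xyz": [0, 0, 0], "rot": [0, 0, 0]}
    - {"xyz": [0, 0, 0], "rot": [0, 0, 0]}
    - {"xyz": [0, 0, 0], "rot": [0, 0, 0]}
  grip: 0
  force: 40

```text
t: 3.35
tool_pos: [0.5422, 0.0433, 0.1006]
orientation: [2.648, -1.69, -0.0]
force: [0.0, -0.5, -0.1]
opening: 0.0336
```

Request:
carry_out:
  steps:
    - {"xyz": [0, 0, 0], "rot": [0, 0, 0]}
    - {"xyz": [0, 0, 0], "rot": [0, 0, 0]}
    - {"xyz": [0, 0, 0], "rot": [0, 0, 0]}
    - {"xyz": [0, 0, 0], "rot": [0, 0, 0]}

```text
t: 3.75
tool_pos: [0.5422, 0.0433, 0.1006]
orientation: [2.648, -1.69, -0.0]
force: [0.3, 0.4, -0.7]
opening: 0.0252
```

Request:
carry_out:
  steps:
    - {"xyz": [0, 0, 0.5], "rot": [0, 0, 0]}
    - {"xyz": [0, 0, 1.5], "rot": [0, 0, 0]}
    - {"xyz": [0, 0, 3.5], "rot": [0, 0, 0]}
    - {"xyz": [0, 0, 5.5], "rot": [0, 0, 0]}
    - {"xyz": [0, 0, 7.5], "rot": [0, 0, 0]}
    - {"xyz": [0, 0, 9], "rot": [0, 0, 0]}
    - {"xyz": [0, 0, 9], "rot": [0, 0, 0]}
    - {"xyz": [0, 0, 9], "rot": [0, 0, 0]}

```text
t: 4.55
tool_pos: [0.5423, 0.0433, 0.1906]
orientation: [-2.648, 1.69, -0.001]
force: [-0.7, -0.6, -3.1]
opening: 0.0254
```

Run:
```python
from h import *
s=read_state();print(s["tool_pos"],s["opening"],s["force"])
a=read_camera("scene")[:,:,::-1];cv2.imwrite("pics/s2.png",cv2.resize(a[80:340,200:460],None,fx=2.3,fy=2.3,interpolation=cv2.INTER_CUBIC))
t=s["tool_pos"]
print(proj("scene",[t,t-[0,0,.0826],t-[0,0,.025]]))
```

```text
[0.54231949 0.04333477 0.19064825] 0.025397322161975856 [-0.65416768 -0.6060556  -3.07223103]
[[293.95785773 191.3167099 ]
 [295.48540964 234.07890223]
 [294.4345737  204.66186707]]
```

View pics/s2.png

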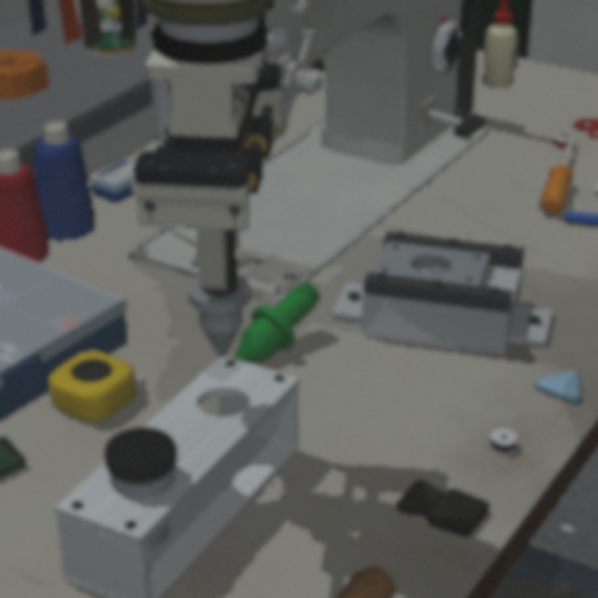

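The rack hole is empty, the straight pin is undisturbed, and the drift hangs upright with its nose at about (297,233), as predicted to within 2 px. I carry it to the jig.

Request:
carry_out:
  steps:
    - {"xyz": [-0.2, -2, 0], "rot": [0, 0, -2]}
    - {"xyz": [-0.7, -6, 0], "rot": [0, 0, -5]}
    - {"xyz": [-1.2, -10, 0], "rot": [0, 0, -8]}
    - {"xyz": [-1.7, -14, 0], "rot": [0, 0, -12]}
    - {"xyz": [-2.2, -18, 0], "rot": [0, 0, -15]}
    - {"xyz": [-2.7, -22, 0], "rot": [0, 0, -18]}
    - {"xyz": [-3.2, -26, 0], "rot": [0, 0, -22]}
    - {"xyz": [-3.6, -29, 0], "rot": [0, 0, -25]}
    - {"xyz": [-3.7, -30.1, 0], "rot": [0, 0, -25]}
    - {"xyz": [-3.7, -30.1, 0], "rot": [0, 0, -25]}

```text
t: 5.6
tool_pos: [0.5043, -0.2585, 0.1892]
orientation: [2.218, -2.224, -0.004]
force: [-0.3, 1.4, -1.4]
opening: 0.0252
```

Request:
carry_out:
  steps:
    - {"xyz": [0, 0, -1.5], "rot": [0, 0, 0]}
    - {"xyz": [0, 0, -3], "rot": [0, 0, 0]}
    - {"xyz": [0, 0, -3.5], "rot": [0, 0, 0]}
    - {"xyz": [0, 0, -3.5], "rot": [0, 0, 0]}
    - {"xyz": [0, 0, -3.5], "rot": [0, 0, 0]}

```text
t: 6.1
tool_pos: [0.5054, -0.257, 0.1555]
orientation: [2.221, -2.222, -0.001]
force: [-0.3, -0.2, -1.9]
opening: 0.025
```

Run:
```python
from h import *
s=read_state();print(s["tool_pos"],s["orientation"],s["opening"],s["force"],s["q"])
a=read_camera("scene")[:,:,::-1];cv2.imwrite("pics/s3.png",cv2.resize(a[90:270,280:500],None,fx=3.4,fy=3.4,interpolation=cv2.INTER_CUBIC))
b=read_camera("top")[:,:,::-1];cv2.imwrite("pics/t3.png",b)
t=s["tool_pos"]
print(proj("scene",[t,t-[0,0,.0826],[.5156,-.2548,.055]]))
```

```text
[ 0.50535781 -0.25702852  0.15546078] [ 2.22082471e+00 -2.22194362e+00 -7.00600973e-04] 0.024965972667505304 [-0.29699788 -0.20595431 -1.93072461] [-5.60951061e-01  9.35353139e-02  1.67604103e+00  2.09626917e-05
  1.37246914e+00  1.01034483e+00]
[[394.29186896 149.97819696]
 [391.96577538 186.8153429 ]
 [386.58049932 193.65973033]]
```

View pics/s3.png

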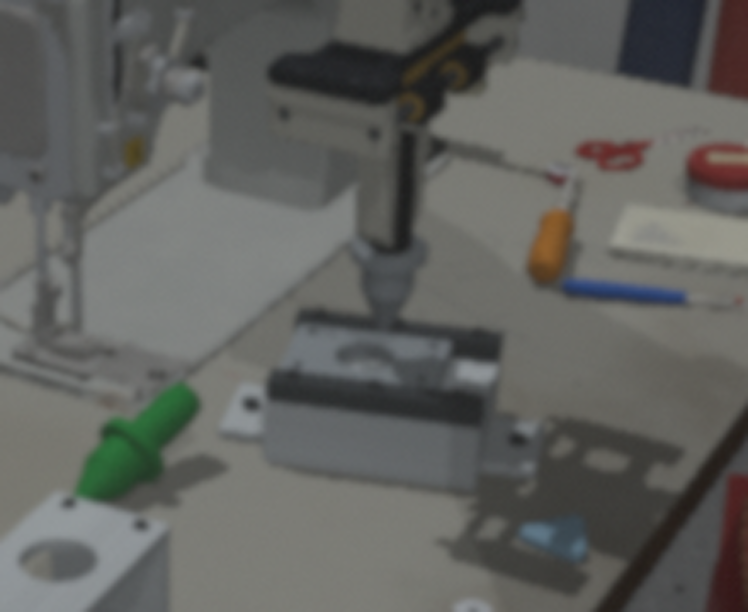

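View pics/t3.png

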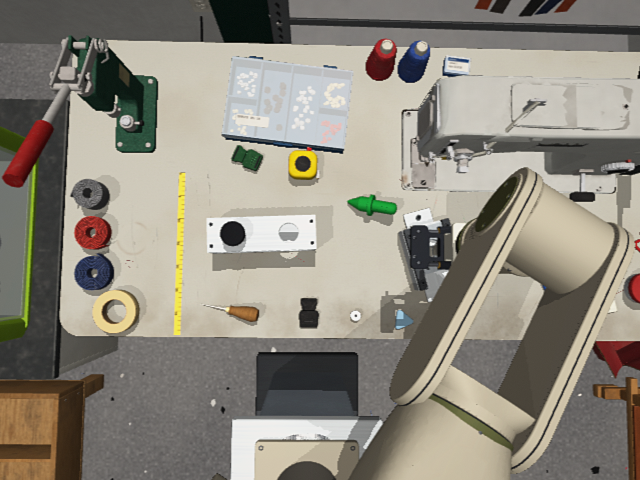

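The nose is seen at (393,186), over the hole and as predicted within about 1 px. I lower it into the overlap first.

Request:
carry_out:
  steps:
    - {"xyz": [0, -0.1, -1], "rot": [0, 0, 0]}
    - {"xyz": [0, -0.1, -1.8], "rot": [0, 0, 0]}
    - {"xyz": [0, -0.1, -2.5], "rot": [0, 0, 0]}
    - {"xyz": [0, -0.1, -3], "rot": [0, 0, 0]}
    - {"xyz": [0, -0.1, -3.4], "rot": [0, 0, 0]}
    - {"xyz": [0, -0.1, -3.6], "rot": [0, 0, 0]}
    - {"xyz": [0, -0.1, -3.6], "rot": [0, 0, 0]}

```text
t: 6.9
tool_pos: [0.5056, -0.2588, 0.1198]
orientation: [-2.22, 2.223, -0.001]
force: [2.5, 0.4, -1.0]
opening: 0.0248
```

Request:
carry_out:
  steps:
    - {"xyz": [0, 0, -0.3], "rot": [0, 0, 0]}
    - {"xyz": [-0.05, 0, -0.6], "rot": [0, 0, 0]}
    - {"xyz": [-0.1, -0.02, -0.9], "rot": [0, 0, 0]}
    - {"xyz": [-0.15, -0.04, -1.2], "rot": [0, 0, 0]}
    - {"xyz": [-0.2, -0.05, -1.5], "rot": [0, 0, 0]}
    - {"xyz": [-0.25, -0.05, -1.8], "rot": [0, 0, 0]}
    - {"xyz": [-0.25, -0.05, -2.0], "rot": [0, 0, 0]}
    - {"xyz": [-0.25, -0.05, -2.0], "rot": [0, 0, 0]}

```text
t: 7.7
tool_pos: [0.5021, -0.2589, 0.0985]
orientation: [2.219, -2.223, -0.003]
force: [2.5, 0.1, -3.2]
opening: 0.0252
```

Request:
carry_out:
  steps:
    - {"xyz": [0, 0, -0.3], "rot": [0, 0, 0]}
    - {"xyz": [0, 0, -0.6], "rot": [0, 0, 0]}
    - {"xyz": [0, 0, -0.8], "rot": [0, 0, 0]}
    - {"xyz": [0, 0, -1.0], "rot": [0, 0, 0]}
    - {"xyz": [0, 0, -1.1], "rot": [0, 0, 0]}
    - {"xyz": [0, 0, -1.1], "rot": [0, 0, 0]}
    - {"xyz": [0, 0, -1.1], "rot": [0, 0, 0]}

```text
t: 8.4
tool_pos: [0.5027, -0.2592, 0.0886]
orientation: [2.22, -2.223, -0.0]
force: [-0.2, -0.6, -2.5]
opening: 0.0253
```

Request:
carry_out:
  steps:
    - {"xyz": [0, 0, -0.1], "rot": [0, 0, 0]}
    - {"xyz": [0, 0, -0.15], "rot": [0, 0, 0]}
    - {"xyz": [0, 0, -0.2], "rot": [0, 0, 0]}
    - {"xyz": [0, 0, -0.2], "rot": [0, 0, 0]}

```text
t: 8.8
tool_pos: [0.503, -0.2593, 0.0875]
orientation: [-2.22, 2.223, -0.001]
force: [-2.9, 1.6, 5.4]
opening: 0.0254
```

Request:
carry_out:
  steps:
    - {"xyz": [0, 0, -0.1], "rot": [0, 0, 0]}
    - {"xyz": [0, 0, -0.1], "rot": [0, 0, 0]}
    - {"xyz": [0, 0, -0.1], "rot": [0, 0, 0]}

```text
t: 9.1
tool_pos: [0.5036, -0.2592, 0.0875]
orientation: [-2.219, 2.222, -0.002]
force: [-3.4, 4.7, 10.5]
opening: 0.0253
```

Run:
```python
from h import *
s=read_state();print(s["tool_pos"],s["opening"],s["force"])
a=read_camera("scene")[:,:,::-1];cv2.imwrite("pics/s4.png",cv2.resize(a[90:270,280:500],None,fx=3.4,fy=3.4,interpolation=cv2.INTER_CUBIC))
```

```text
[ 0.50360693 -0.25915211  0.0875392 ] 0.025280973492695626 [-3.37044382  4.66917027 10.47297203]
```

View pics/s4.png

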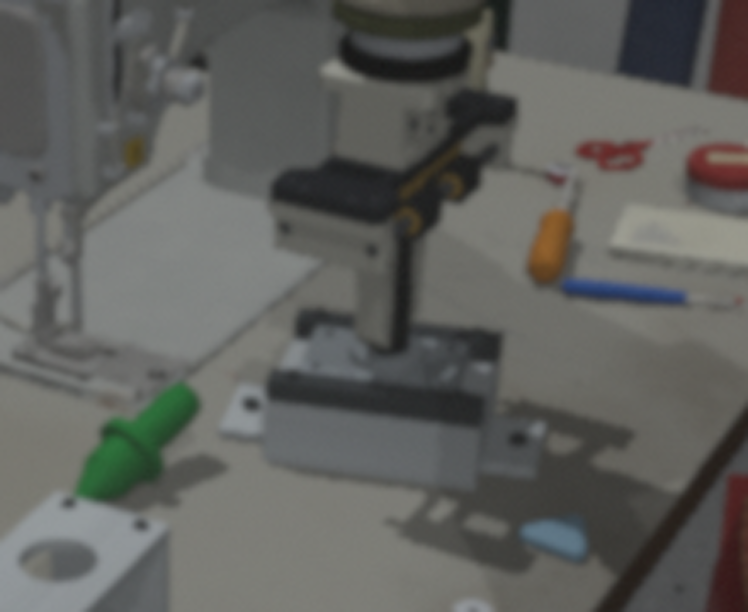

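The collar is on the plate: the arm stops at TCP z = 0.0875, the predicted home height, against about 12 N. I unload, release and retreat.

Request:
carry_out:
  steps:
    - {"xyz": [0, 0, 0.1], "rot": [0, 0, 0]}
    - {"xyz": [0, 0, 0.1], "rot": [0, 0, 0]}
    - {"xyz": [0, 0, 0.1], "rot": [0, 0, 0]}
    - {"xyz": [0, 0, 0.1], "rot": [0, 0, 0]}
    - {"xyz": [0, 0, 0.1], "rot": [0, 0, 0]}
    - {"xyz": [0, 0, 0.1], "rot": [0, 0, 0]}
    - {"xyz": [0, 0, 0.1], "rot": [0, 0, 0]}
    - {"xyz": [0, 0, 0.1], "rot": [0, 0, 0]}
  grip: 0.7

```text
t: 9.95
tool_pos: [0.5027, -0.2592, 0.0866]
orientation: [-2.22, 2.223, 0.0]
force: [-0.0, -0.3, 0.7]
opening: 0.065
```

Request:
carry_out:
  steps:
    - {"xyz": [0, 0, 1], "rot": [0, 0, 0]}
    - {"xyz": [0, 0, 3], "rot": [0, 0, 0]}
    - {"xyz": [0, 0, 6], "rot": [0, 0, 0]}
    - {"xyz": [0, 0, 9], "rot": [0, 0, 0]}
    - {"xyz": [0, 4, 12], "rot": [0, 0, 0]}
    - {"xyz": [-4, 7, 12], "rot": [0, 0, 0]}
    - {"xyz": [-7, 11, 12], "rot": [0, 0, 0]}
    - {"xyz": [-9, 15, 12], "rot": [0, 0, 0]}
    - {"xyz": [-10, 19, 12], "rot": [0, 0, 0]}
    - {"xyz": [-10, 22, 12], "rot": [0, 0, 0]}

```text
t: 10.95
tool_pos: [0.4017, -0.0375, 0.2076]
orientation: [-2.219, 2.222, -0.002]
force: [1.2, -0.8, 0.2]
opening: 0.0651
```

Request:
carry_out:
  steps:
    - {"xyz": [0, 4, 0], "rot": [0, 0, 0]}
    - {"xyz": [0, 8, 0], "rot": [0, 0, 0]}
    - {"xyz": [0, 8, 0], "rot": [0, 0, 0]}
    - {"xyz": [0, 8, 0], "rot": [0, 0, 0]}

```text
t: 11.35
tool_pos: [0.4029, 0.0414, 0.2074]
orientation: [-2.223, 2.22, -0.002]
force: [0.7, -0.3, -0.4]
opening: 0.0649
```

Run:
```python
from h import *
s=read_state();print(s["tool_pos"],s["opening"],s["force"])
a=read_camera("scene")[:,:,::-1];a=cv2.resize(a[90:270,300:480],None,fx=2.2,fy=2.2,interpolation=cv2.INTER_CUBIC)
b=read_camera("top")[:,:,::-1];cv2.imwrite("pics/t5full.png",b);b=cv2.resize(b[200:310,385:480],(342,396),interpolation=cv2.INTER_CUBIC)
cv2.imwrite("pics/s5.png",np.hstack([a,b]))
```

```text
[0.40285757 0.04136698 0.2073768 ] 0.06494468441570046 [ 0.67539892 -0.29608907 -0.39345247]
```

View pics/s5.png

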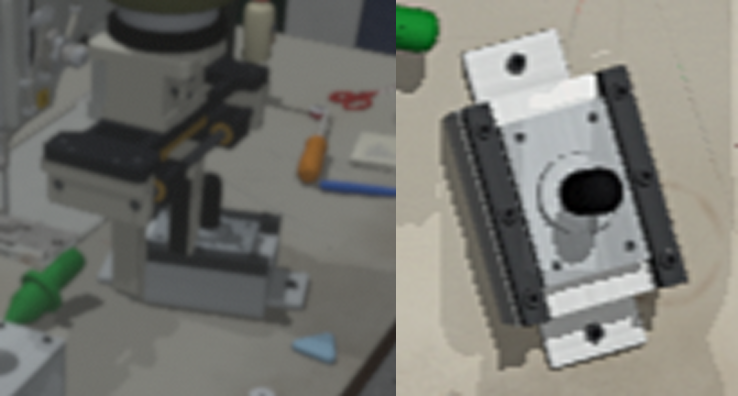

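View pics/t5full.png

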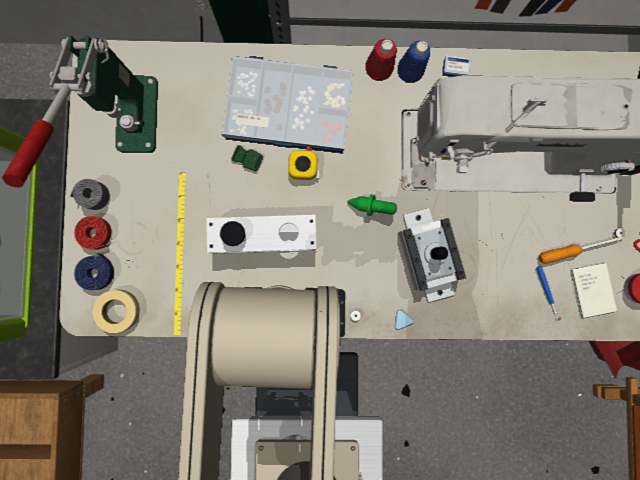

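Drift stands in the jig with its collar on the plate, the block's bare ends now show equally at both ends of the plate, and the straight pin is still in the rack at (232,234). A numeric check before handing in.

Run:
```python
from h import *
np.set_printoptions(precision=4,suppress=True)
T=lambda u,v,z: ray("top",(u-396+.5)/3.6-.5+385,(v+.5)/3.6-.5+200,z)
sc=sum(T(*p,.055) for p in((520,138),(593,118),(630,246),(557,266)))/4
ax=np.array([.9632,.2689,0]);c=np.array([.5032,-.2585,.055])
print("plate",sc,"along",(sc-c)@ax)
for z in(.0,.005): print("exp dome px",(proj("top",[[.503,-.259,.115+z-.01],[.503,-.259,.063]])-[385,200])*3.6+[396,0])
s=cv2.imread("pics/t5full.png");cv2.imwrite("pics/z.png",cv2.resize(s[225:285,405:465],None,fx=9,fy=9,interpolation=cv2.INTER_CUBIC))
```

```text
plate [ 0.5046 -0.2584  0.055 ] along 0.0013638197409775368
exp dome px [[599.4943 190.2262]
 [578.5343 192.8442]]
exp dome px [[602.1164 189.8986]
 [578.5343 192.8442]]
```

View pics/z.png

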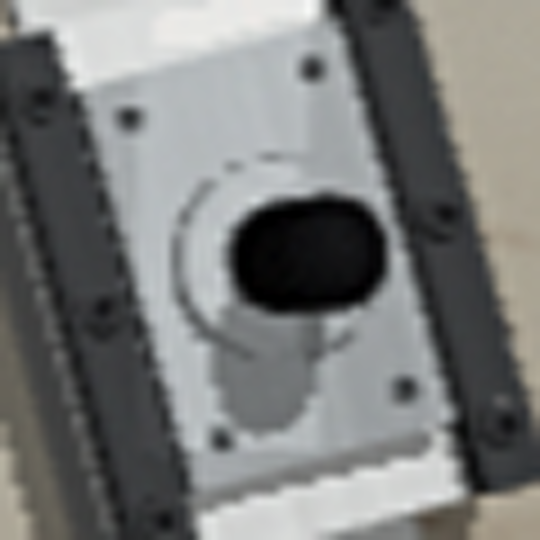

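```bash
python3 -c "
from plant import *
print(close_job())"
```

```text
the job is handed in; nothing more can be done
None
```

The tapered drift is standing released in the jig with its collar on the plate, and I have handed the job in, at about 11.5 s. The hand-in gives no verdict, so the result rests on my own checks.

I took the drift from the rack and put its nose into the overlap of the two holes, about 2.5 mm from the block hole's centre towards the plate hole. I then pushed it down, easing back over the block hole's centre on the way.

- **Nose in before the plate moved:** I paused with the nose about 5 mm below the block's top face. The plate started about 13 mm out of line. I did not re-measure its offset at the pause, but the sideways force of 2.5 N suggests it had hardly begun to slide.
- **Home:** the arm stopped against about 12 N at the height predicted for fully home. That puts the nose about 37 mm below the block's top face.
- **Alignment:** the last top picture puts the plate hole about 1.4 mm from the block hole. The drift's handle top appears within about 1–2 mm of where an upright drift would show.
- **Clear of everything:** the gripper is well away from the jig, and the straight pin is still in its place in the rack.

**Odd:** the green look-alike rolled a little on its own early on and came to rest on the table; the arm never went near it. No check failed.

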